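# Walk a heavy bench instrument home into its dock

### The job

Walk the heavy grey bench instrument back into its dock by pushing the two bare corners of its front face in turn, a bit each time, until its back has pressed both sprung pins of the dock fully in, and leave it standing there, in line with the dock. How far each pin stands out has been set by hand, so feel for it; push with no more than 20 N, do not let the instrument swing more than about 15 degrees off square with the dock, and do not lift or tip it. Keep off the fascia in the middle of its front, and leave the other things on the bench where they are.

Things in the scene. Friction and masses are not known exactly. Their poses are not given: they have to be found in the camera images.
- instrument: Heavy grey steel case, 90 (x) x 240 (y) x 46 mm high, about 1.35 kg, on four rubber feet (7 mm high, at x +-33, y +-105 mm). Origin: centre of its underside; x to its back (dock side), y left, z up. Front face x = -45, back x = +45 mm, both flat from 6 to 46 mm up. Friction 5.5 to 9 N in all; pushed at one front corner (3 to 9 N) it turns about the far feet: the far corner hardly moves.
- push_left (a point): Middle of the dark push plate on the bare left corner of the instrument's front face, at its x = -45, y = +95 mm, 25 mm above the bench; the face is bare from y = +50 to +120 mm. Fingers that sag while pushing press it down and add friction: let them rise a little along the face.
- push_right (a point): Middle of the dark push plate on the bare right corner of the instrument's front face, at its x = -45, y = -95 mm, 25 mm above the bench; the face is bare from y = -50 to -120 mm.
- fascia: Fragile black control fascia in the middle of the instrument's front, fixed to it: 100 mm wide (y +-50 mm), 9 to 43 mm above the bench, 18 mm proud of the front face, its knob 9 mm more. Not to be touched. Origin: middle of the front face, at bench height; axes as the instrument's.
- dock: Dock: dark steel rail fixed to the bench, 40 (x) x 250 (y) x 8 mm, an aluminium bracket at each end. Origin: centre of its underside; x away from the instrument (the way into the dock), y left, z up. With both pins fully in, the instrument's back is 24 to 39 mm in front of this origin (each side as its pin is set); it is in line if its origin is within 20 mm of the dock's x axis.
- bracket_left: Left bracket, 36 x 32 x 32 mm, at dock y = +95 mm; origin: centre of its underside, 8 mm above the bench. A locked brass sleeve (16 mm thick, 26 mm above the bench) stands 4 to 19 mm out of its front, unreported; from it a sprung pin stands 7 mm more when free, 2 mm fully in. Spring 0.6 N at touch, 1.75 N fully in (friction holds the instrument), then a hard stop; home is 1.3 N.
- bracket_right: Right bracket of the dock, at dock y = -95 mm, made like the left one, its sleeve set on its own.
- tape_roll: Bystander: a loose roll of masking tape, 84 mm across, 18 mm high, flat on the bench to the right of the instrument. Origin: centre of its underside.
- marker_pen: Bystander: a loose dark blue marker, 139 mm long, 18 mm thick, lying to the right of the instrument. Origin: centre of its underside.
- battery_cell: Bystander: a loose blue cell battery, 66 mm long, 18 mm thick, lying to the left of the dock. Origin: centre of its underside.

How it is judged:
By the outcome, as a careful person would: the job done as asked, in the order asked, and still so for the second after the job is handed in, with the robot touching nothing.
It also fails if it takes over 67 s, if anything falls off the work surface, if the arm or the gripper's body presses on something with over 40 N, if the wrist force passes 120 N, or if a joint passes its speed limit or range.

### The arm

A 6-joint arm with a two-finger parallel gripper is mounted at the origin on a cart in front of the work surface, level with it; the furniture and walls round the work are solid. World frame = base frame: x ahead of the robot, y to its left, z up, the work surface at z = 0. Lengths are in m, angles in rad, forces in N, time in s.
With the tool pointing down it reaches from about 0.375 to 0.975 m from the base axis. Payload 3.8 kg.
Tool frame: the origin (TCP) lies at the very end of the fingers, on their centre line; the grasp point (between the pads) lies bot.hold_point_z behind it (bot.hold_point_z is the distance from the TCP to the grasp point, in m); z points along the fingers, y is the line along which they close (so a half turn about z gives the same grasp; the last joint's range is limited). The gripper opens to 85 mm and grips with 20 to 120 N. Pads are 22 mm wide; open, the fingers measure 114 mm over their backs; the gripper's body (76 mm by 85 mm) begins 54 mm behind the grasp point. The pads swing forward as they close: fully open they stand 13 mm farther back than shut.
Start: joints at [1.148, 0.264, 1.604, -0, 1.274, -0.037], TCP at [0.254, 0.625, 0.231] pointing down, gripper open.
Joint ranges: [-2.63, 2.63], [-0.94, 2.18], [0.31, 2.57], [-1.31, 4.45], [0, 2.66], [-2.55, 2.55]. Speed limits (rad/s): [2.57, 2.57, 3.14, 3.14, 3.14, 3.14].

### API

Orientations are given as a rotation vector (axis times angle).
In Python, from workcell import bot gives the robot as it stands.
- The arm moves only by the shell command python3 jog.py 'ROWS' [OPENING] [FORCE]. ROWS is a JSON list of rows, 1 to 5 of them, each an object with the fields tx, ty, tz (the shift in m), turn (a turn about the tool's z in rad); a field left out counts as zero; each row shifts and turns the commanded pose from where the row before left it, along the tool's axes as they then stand; what a row does not reach is not made up. A row lasts 1/8 s, in which the tool goes at most 0.0625 m and 0.188 rad, less where a joint would pass 70% of its speed; a pose out of reach is approached as far as the arm can. OPENING is the opening from 0.0 (shut) to 1.0 (fully open), set as the command begins (- or left out keeps the last). The fingers move at their own pace and stop on an object; FORCE is the grip in N (left out, the last holds). Time passes only in rows, so rows that do not move let the fingers close. It prints the time, the measured TCP pose, the force, the opening and the grip force at its end. Input that does not fit is refused with a message, and nothing moves.
- bot.read_state(): the state, without advancing time (a new reading comes with each control period).
- bot.read_camera(name): name is "side" or "top"; returns the picture (480x640x3 uint8, red, green, blue); there is no depth.
- bot.camera_info(name): a dict with "intrinsics" (3x3 intrinsics, pixels), "extrinsics" (4x4, takes a point from camera to world coordinates). Camera axes: x right, y down, z forward; pixel columns grow to the right and rows downward; lengths in m; the calibration is good to about 2 mm. A picture is of the moment at which its call begins. camera_info takes no time and is no camera call.
- bot.finish_job(): hands the job in; it is judged then, once.
The state is a dict: "time": time; "q": joint angles; "joint_vel": joint speeds; "joint_torque": joint torques, N m; "tool_pos": TCP position; "tcp_rot": TCP orientation; "wrist_force": force on the tool from outside, world axes, zero at the start; "torque": the same for the moment, N m; "width": opening from 0.0 (shut) to 1.0 (fully open); "grip_force": force on a finger pad.
Only numpy, scipy, OpenCV 4.12 (cv2) and the standard library are available. Lean on these libraries where they do the work, as an engineer would, in place of code of your own. Each camera call takes 0.05 s, during which the arm holds its last target. There are 200 camera calls.

## Working session

There is one attempt and no reset: what is moved stays moved. The work goes in short steps, Python scripts to look and compute and a shell command to move; the robot and the scene stay as the last step left them, time stands still between calls to the robot, and variables do not carry over. Pictures are saved under pics/ and viewed, at most 10 in all, crops included, and the job is handed in when it is done.

```bash
ls; mkdir -p pics; python3 - <<'E'
from workcell import bot
import cv2
for n in ("top","side"):
    im=bot.read_camera(n); cv2.imwrite(f"pics/{n}0.png",im[:,:,::-1]); c=bot.camera_info(n); print(n,c)
s=bot.read_state(); print(s['time'],s['tool_pos'],s['tcp_rot'],s['wrist_force'],bot.hold_point_z)
E
```

```text
jog.py
pics
workcell.py
top {'intrinsics': array([[584.62095019,   0.        , 320.63970936],
       [  0.        , 584.62095019, 239.56261797],
       [  0.        ,   0.        ,   1.        ]]), 'extrinsics': array([[-0.02772382, -0.99800649,  0.05669605,  0.48243026],
       [-0.9995415 ,  0.02698646, -0.01373014,  0.17720535],
       [ 0.01217274, -0.05705071, -0.99829707,  1.18465793],
       [ 0.        ,  0.        ,  0.        ,  1.        ]])}
side {'intrinsics': array([[450.83355405,   0.        , 318.99589351],
       [  0.        , 450.83355405, 244.3959094 ],
       [  0.        ,   0.        ,   1.        ]]), 'extrinsics': array([[ 0.91960322, -0.25540999,  0.29848895,  0.29776448],
       [-0.39232507, -0.55787449,  0.73133925, -0.4691165 ],
       [-0.02027198, -0.78964663, -0.61322692,  0.60469437],
       [ 0.        ,  0.        ,  0.        ,  1.        ]])}
0.1 [0.25372164 0.62477574 0.23006008] [-0.60217063 -3.08286591  0.00315463] [ 0.78307945 -0.09803766  0.10219184] 0.0187
```
View pics/top0.png

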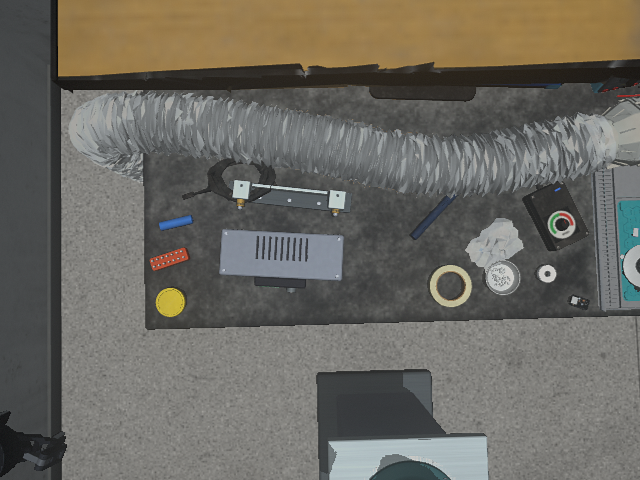

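View pics/side0.png

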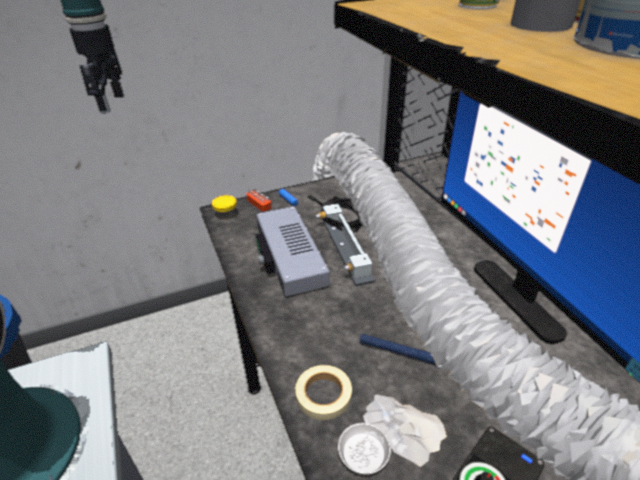

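The top view shows the instrument near (281,255), with the dock brackets at about (241,190) and (337,200). The bystanders are the pen (432,217), the tape (450,286) and the cell (175,222). The side view matches this layout. I'll enlarge the top view.

```bash
python3 - <<'E'
import cv2
im=cv2.imread("pics/top0.png")[165:305,205:365]
cv2.imwrite("pics/crop0.png",cv2.resize(im,None,fx=5,fy=4.2857,interpolation=cv2.INTER_CUBIC) if 0 else cv2.resize(im,None,fx=4,fy=4,interpolation=cv2.INTER_CUBIC))
E
```

View pics/crop0.png

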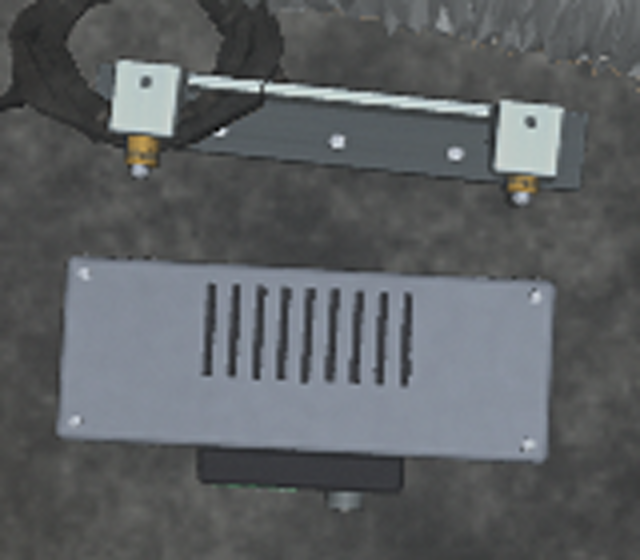

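The enlarged crop (4x, offset 205,165) shows these points:
- **Instrument top corners:** (70,258), (553,284), (546,460), (60,437).
- **Left bracket top:** (117,60) to (175,137).
- **Right bracket top:** (500,99) to (555,178).
- **Pin tips:** (140,177) and (521,205).

```bash
cat > h.py <<'E'
import numpy as np
from workcell import bot
def px2w(uv,z,cam="top",off=(205,165),k=4):
    c=bot.camera_info(cam);K=c["intrinsics"];T=c["extrinsics"]
    uv=(np.atleast_2d(uv)+.5)/k-.5+np.array(off)
    d=np.c_[(uv-K[:2,2])/[K[0,0],K[1,1]],np.ones(len(uv))]@T[:3,:3].T
    return (T[:3,3]+d*((z-T[2,3])/d[:,2])[:,None])[:,:2]
def inst(uv,z=.046):   # BL,BR,FR,FL -> centre, yaw, sizes
    p=px2w(uv,z); c=p.mean(0); l=(p[0]+p[3]-p[1]-p[2])/2; f=(p[0]+p[1]-p[2]-p[3])/2
    return c,np.arctan2(-l[0],l[1]),np.hypot(*l),np.hypot(*f)
E
python3 - <<'E'
from h import *
c,y,w,d=inst([(70,258),(553,284),(546,460),(60,437)]);print(c,np.degrees(y),w,d)
L=px2w([(117,60),(182,65),(175,137),(110,132)],.040);R=px2w([(500,99),(562,105),(555,178),(493,172)],.040)
print(np.ptp(L,0),L.mean(0),R.mean(0),np.hypot(*(L.mean(0)-R.mean(0))))
l=L.mean(0)-R.mean(0);dy=np.arctan2(-l[0],l[1]);dx=np.array([np.cos(dy),np.sin(dy)]);dl=np.array([-dx[1],dx[0]])
o=(L.mean(0)+R.mean(0))/2;print("dock",o,np.degrees(dy))
for t,n in zip(px2w([(140,177),(521,205)],.026),"LR"): print("pin",n,(t-o)@dx,(t-o)@dl)
for t,n in zip(px2w([(140,166),(521,194)],.034),"LR"): print("sleeve",n,(t-o)@dx,(t-o)@dl)
print("inst in dock",(c-o)@dx,(c-o)@dl)
for s in(1,-1):
  print("push",s,c-.045*np.array([np.cos(y),np.sin(y)])+s*.095*np.array([-np.sin(y),np.cos(y)]))
from scipy.spatial.transform import Rotation as Rr
st=bot.read_state();print(Rr.from_rotvec(st['tcp_rot']).as_matrix())
E
```

```text
[0.52001149 0.23852308] -4.464595399216985 0.23594491011416016 0.08647787941890053
[0.03886057 0.03601338] [0.65080763 0.31512506] [0.6261132  0.12802273] 0.18872493289545933
dock [0.63846042 0.2215739 ] -7.518643177828457
pin L -0.03753503803222074 0.0949069407116406
pin R -0.03163926854238372 -0.09489623055897607
sleeve L -0.032881928278374516 0.09441342934962679
sleeve R -0.027018206097611172 -0.09412926301184425
inst in dock -0.11964832554722317 0.0013045658551800853
push 1 [0.48254313 0.33673775]
push -1 [0.46775295 0.14731429]
[[-9.26498088e-01  3.76298532e-01 -8.41637314e-04]
 [ 3.76299467e-01  9.26496179e-01 -1.88215800e-03]
 [ 7.15204613e-05 -2.06052346e-03 -9.99997875e-01]]
```

```bash
cat >> h.py <<'E'
O=np.array([.63846,.22157]);YD=np.radians(-7.52)
DX=np.array([np.cos(YD),np.sin(YD)]);DL=np.array([-DX[1],DX[0]])
def st():
    s=bot.read_state();p=np.array(s['tool_pos']);f=np.array(s['wrist_force'])
    print("t%.2f dock x%.4f y%.4f z%.4f | F dock x%.2f y%.2f z%.2f"%(s['time'],(p[:2]-O)@DX,(p[:2]-O)@DL,p[2],f[:2]@DX,f[:2]@DL,f[2]))
if __name__=="__main__": st()
E
python3 jog.py '[{"turn":-0.128},{"turn":-0.127},{"tx":-0.03,"ty":-0.036,"tz":0.02},{"tx":-0.032,"ty":-0.036,"tz":0.022},{"tx":-0.032,"ty":-0.036,"tz":0.022}]' 0.0 40
python3 jog.py '[{"tx":-0.032,"ty":-0.036,"tz":0.022},{"tx":-0.032,"ty":-0.036,"tz":0.022},{"tx":-0.032,"ty":-0.036,"tz":0.022},{"tx":-0.032,"ty":-0.036,"tz":0.02},{}]'
python3 h.py; python3 -c "
from h import *
from scipy.spatial.transform import Rotation as R
print(R.from_rotvec(bot.read_state()['tcp_rot']).as_matrix())"
```

```text
time: 0.72
tool_pos: [0.3334, 0.5046, 0.1661]
tcp_rot: [-0.204, -3.135, 0.001]
wrist_force: [0.3, -0.4, -0.0]
width: -0.0
grip_force: 0.0
time: 1.35
tool_pos: [0.4409, 0.3428, 0.0787]
tcp_rot: [-0.212, -3.131, 0.006]
wrist_force: [-0.5, 0.2, 0.1]
width: 0.0
grip_force: 0.0
t1.35 dock x-0.2118 y0.0943 z0.0787 | F dock x-0.53 y0.11 z0.06
[[-0.99088902  0.13462105 -0.00401455]
 [ 0.13463536  0.9908889  -0.00353609]
 [ 0.00350194 -0.00404438 -0.99998569]]
```

```bash
python3 jog.py '[{"tz":0.03},{"tz":0.03},{"tx":-0.01},{"tx":-0.01},{}]' >/dev/null; python3 h.py
for i in 1 2 3; do python3 jog.py '[{"tx":-0.002},{"tx":-0.002},{"tx":-0.002,"tz":-0.0003}]' >/dev/null; python3 h.py; done
```

```text
t1.98 dock x-0.1896 y0.0997 z0.0233 | F dock x0.04 y-0.07 z-0.02
t2.35 dock x-0.1858 y0.0981 z0.0218 | F dock x-0.02 y-0.26 z-0.68
t2.73 dock x-0.1798 y0.0981 z0.0218 | F dock x-0.29 y0.53 z-0.26
t3.10 dock x-0.1757 y0.0983 z0.0218 | F dock x-5.52 y1.63 z0.73
```

```bash
python3 - <<'E'
from workcell import bot
import cv2
im=bot.read_camera("top")[165:305,205:365,::-1]
cv2.imwrite("pics/crop1.png",cv2.resize(im,None,fx=4,fy=4,interpolation=cv2.INTER_CUBIC))
E
```

```text
(no output)
```

View pics/crop1.png

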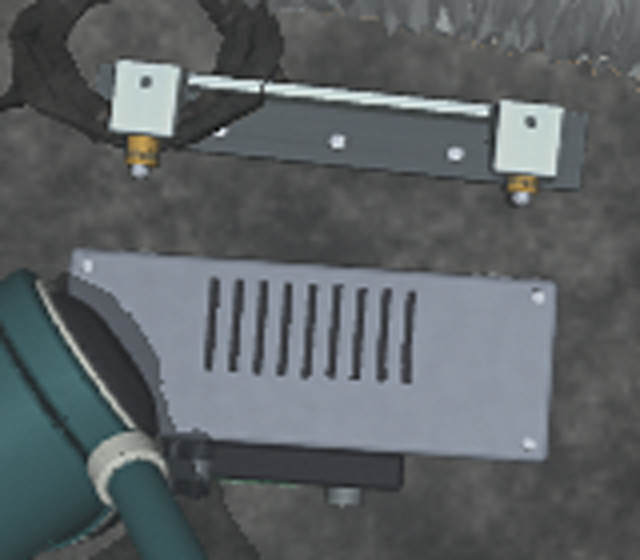

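The instrument moves at about 5.5 N. Its back-left corner is now at crop (73,250), up from (70,258). I'll keep pushing the left corner.

```bash
for i in 1 2; do python3 jog.py '[{"tx":-0.0022,"tz":-0.0002},{"tx":-0.0022,"tz":-0.0002},{"tx":-0.0022,"tz":-0.0002},{"tx":-0.0022,"tz":-0.0002},{"tx":-0.0022,"tz":-0.0002}]' >/dev/null; python3 h.py; done
python3 jog.py '[{"tx":0.015},{"tx":0.02,"tz":-0.02},{"tz":-0.045},{"ty":-0.05},{"ty":-0.05}]' >/dev/null; python3 h.py
python3 jog.py '[{"ty":-0.05},{"ty":-0.042},{}]' ; python3 h.py
python3 - <<'E'
from workcell import bot
import cv2
im=bot.read_camera("top")[165:305,205:365,::-1]
cv2.imwrite("pics/crop2.png",cv2.resize(im,None,fx=4,fy=4,interpolation=cv2.INTER_CUBIC))
E
```

```text
t3.77 dock x-0.1630 y0.0978 z0.0228 | F dock x-3.43 y0.66 z-2.07
t4.40 dock x-0.1517 y0.0982 z0.0243 | F dock x-3.70 y1.12 z-2.06
t5.03 dock x-0.1857 y-0.0017 z0.0912 | F dock x0.48 y-0.53 z-0.81
time: 5.4
tool_pos: [0.4407, 0.1509, 0.0898]
tcp_rot: [0.21, 3.133, -0.001]
wrist_force: [0.2, 0.6, 1.0]
width: -0.005
grip_force: 0.0
t5.40 dock x-0.1868 y-0.0959 z0.0898 | F dock x0.17 y0.59 z1.03
```

View pics/crop2.png

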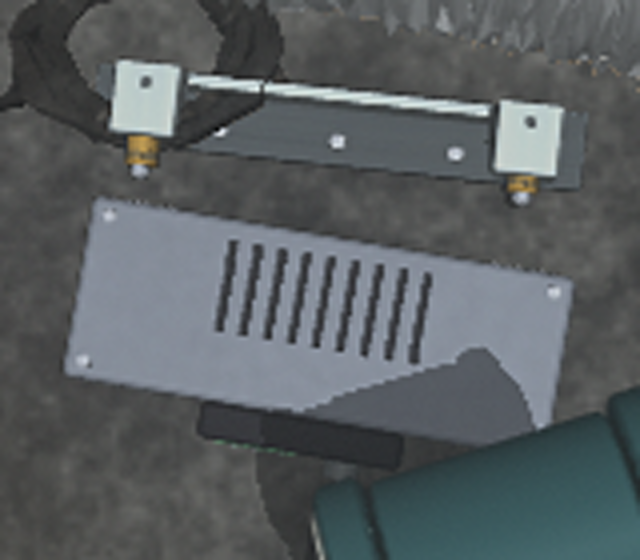

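After the left push, the back corners are at crop (96,198) and (573,280), and the front-left corner is at (66,374).

```bash
cat >> h.py <<'E'
def dock(uv,z=.046):
    p=px2w(uv,z)-O
    return np.c_[p@DX,p@DL]
E
python3 - <<'E'
from h import *
for u in ([(96,198),(573,280),(66,374)],[(70,258),(553,284),(60,437),(546,460)]):
  b=dock(u);print(b); a=np.arctan2(-(b[0]-b[1])[0],(b[0]-b[1])[1]);print(np.degrees(a))
  m=(b[1]+b[2])/2; print("centre",m)
  print("right push",m-.045*np.array([np.cos(a),np.sin(a)])-.095*np.array([-np.sin(a),np.cos(a)]))
E
```

```text
[[-0.05193581  0.11233603]
 [-0.06757948 -0.12337515]
 [-0.13878161  0.11716702]]
-3.7970360411410256
centre [-0.10318054 -0.00310406]
right push [-0.15437288 -0.09491552]
[[-0.08242885  0.12161666]
 [-0.07054364 -0.11385568]
 [-0.1694443   0.11660415]
 [-0.15617702 -0.11914253]]
2.8894882435200295
centre [-0.11999397  0.00137423]
right push [-0.16014784 -0.09577342]
```

```bash
python3 jog.py '[{"tz":0.035},{"tz":0.032},{"tx":-0.005},{"tx":-0.005},{"tx":-0.004}]' >/dev/null; python3 h.py
for i in 1 2 3; do python3 jog.py '[{"tx":-0.0022,"tz":-0.0002},{"tx":-0.0022,"tz":-0.0002},{"tx":-0.0022,"tz":-0.0002},{"tx":-0.0022,"tz":-0.0002},{"tx":-0.0022,"tz":-0.0002}]' >/dev/null; python3 h.py; done
```

```text
t6.08 dock x-0.1707 y-0.0927 z0.0239 | F dock x-0.59 y0.26 z0.06
t6.70 dock x-0.1642 y-0.0942 z0.0227 | F dock x-7.65 y0.56 z6.11
t7.33 dock x-0.1540 y-0.0951 z0.0229 | F dock x-4.64 y-1.48 z0.34
t7.95 dock x-0.1397 y-0.0938 z0.0251 | F dock x-2.95 y-0.98 z-2.96
```

```bash
python3 jog.py '[{"tx":-0.002,"tz":-0.0002},{"tx":-0.002,"tz":-0.0002},{}]' >/dev/null; python3 h.py
python3 jog.py '[{"tx":0.015},{"tx":0.025,"tz":-0.02},{"tz":-0.045},{"ty":0.05},{"ty":0.05}]' >/dev/null
python3 jog.py '[{"ty":0.05},{"ty":0.04},{}]' >/dev/null; python3 h.py
python3 - <<'E'
from workcell import bot
import cv2
im=bot.read_camera("top")[165:305,205:365,::-1]
cv2.imwrite("pics/crop3.png",cv2.resize(im,None,fx=4,fy=4,interpolation=cv2.INTER_CUBIC))
E
```

```text
t8.32 dock x-0.1353 y-0.0937 z0.0258 | F dock x-1.70 y-1.59 z-1.04
t9.32 dock x-0.1753 y0.0998 z0.0920 | F dock x-0.09 y-1.28 z0.23
```

View pics/crop3.png

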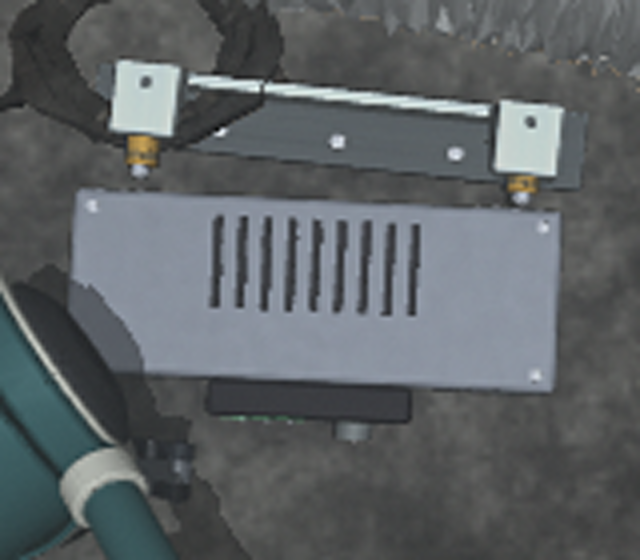

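The back corners are now at crop (77,190) and (560,212), and the front-right corner is at (552,390). The right pin is nearly touched and the left has a gap left.

```bash
python3 - <<'E'
from h import *
b=dock([(77,190),(560,212),(552,390)]);print(b); a=np.arctan2(-(b[0]-b[1])[0],(b[0]-b[1])[1]);print(np.degrees(a))
m=(b[0]+b[2])/2; print("centre",m)
n=np.array([np.cos(a),np.sin(a)]);l=np.array([-n[1],n[0]])
for s in(1,-1): print("face",m-.045*n+s*.095*l,"back",m+.045*n+s*.095*l)
E
```

```text
[[-0.04900755  0.12198172]
 [-0.03508565 -0.11369253]
 [-0.12204487 -0.1186035 ]]
3.3806833716484332
centre [-0.08552621  0.00168911]
face [-0.13605003  0.09387014] back [-0.04620665  0.09917743]
face [-0.12484577 -0.09579921] back [-0.03500239 -0.09049193]
```

```bash
python3 jog.py '[{"ty":-0.003,"tz":0.035},{"tz":0.032},{"tx":-0.008},{"tx":-0.008},{"tx":-0.006}]' >/dev/null; python3 h.py
for i in 1 2 3 4; do python3 jog.py '[{"tx":-0.0012,"tz":-0.0001},{"tx":-0.0012,"tz":-0.0001},{"tx":-0.0012,"tz":-0.0001}]' >/dev/null; python3 h.py; done
```

```text
t10.00 dock x-0.1516 y0.0940 z0.0258 | F dock x-0.56 y-0.13 z-0.25
t10.38 dock x-0.1503 y0.0932 z0.0240 | F dock x0.50 y0.30 z-0.12
t10.75 dock x-0.1467 y0.0932 z0.0241 | F dock x-0.45 y0.63 z-1.00
t11.12 dock x-0.1451 y0.0931 z0.0242 | F dock x-6.84 y1.75 z2.26
t11.50 dock x-0.1413 y0.0932 z0.0242 | F dock x-5.65 y2.69 z0.87
```

```bash
for i in 1 2; do python3 jog.py '[{"tx":-0.001,"tz":-0.0001},{"tx":-0.001,"tz":-0.0001},{"tx":-0.001,"tz":-0.0001}]' >/dev/null; python3 h.py; done; python3 jog.py '[{"tx":-0.001,"tz":-0.0001}]' >/dev/null; python3 h.py;  python3 jog.py '[{"tx":-0.001,"tz":-0.0001}]' >/dev/null; python3 h.py
```

```text
t11.88 dock x-0.1382 y0.0931 z0.0243 | F dock x-4.49 y2.62 z-1.59
t12.25 dock x-0.1354 y0.0929 z0.0243 | F dock x-4.94 y1.55 z-1.57
t12.38 dock x-0.1345 y0.0928 z0.0243 | F dock x-4.20 y2.83 z-1.73
t12.50 dock x-0.1336 y0.0928 z0.0243 | F dock x-5.52 y2.44 z-3.02
```

```bash
for i in 1 2 3; do python3 jog.py '[{"tx":-0.0008,"tz":-0.0001}]' >/dev/null; python3 h.py; done
```

```text
t12.62 dock x-0.1331 y0.0929 z0.0243 | F dock x-7.93 y2.96 z-1.41
t12.75 dock x-0.1330 y0.0928 z0.0243 | F dock x-9.85 y3.44 z-0.56
t12.88 dock x-0.1329 y0.0928 z0.0243 | F dock x-10.82 y2.71 z0.48
```

The left side hit its hard stop: the force climbs while x holds at -0.133. Now the right corner.

```bash
python3 jog.py '[{"tx":0.015},{"tx":0.025,"tz":-0.02},{"tz":-0.045},{"ty":-0.05},{"ty":-0.05}]' >/dev/null
python3 jog.py '[{"ty":-0.05},{"ty":-0.04},{"tz":0.035},{"tz":0.032},{}]' >/dev/null; python3 h.py
python3 jog.py '[{"tx":-0.01},{"tx":-0.01},{"tx":-0.006},{}]' >/dev/null; python3 h.py
for i in 1 2; do python3 jog.py '[{"tx":-0.0012,"tz":-0.0001},{"tx":-0.0012,"tz":-0.0001},{"tx":-0.0012,"tz":-0.0001}]' >/dev/null; python3 h.py; done
```

```text
t14.12 dock x-0.1712 y-0.0982 z0.0220 | F dock x0.10 y-0.25 z0.04
t14.62 dock x-0.1417 y-0.0965 z0.0246 | F dock x-0.40 y-0.43 z0.37
t15.00 dock x-0.1396 y-0.0969 z0.0241 | F dock x0.10 y0.07 z-0.51
t15.38 dock x-0.1358 y-0.0969 z0.0245 | F dock x-0.74 y-0.47 z0.49
```

```bash
for i in 1 2 3 4; do python3 jog.py '[{"tx":-0.001,"tz":-0.0001},{"tx":-0.001,"tz":-0.0001}]' >/dev/null; python3 h.py; done
```

```text
t15.62 dock x-0.1337 y-0.0969 z0.0247 | F dock x0.25 y0.12 z0.10
t15.88 dock x-0.1320 y-0.0968 z0.0248 | F dock x-1.81 y0.45 z1.34
t16.12 dock x-0.1318 y-0.0970 z0.0248 | F dock x-6.66 y1.25 z6.04
t16.38 dock x-0.1310 y-0.0972 z0.0248 | F dock x-9.40 y-0.29 z7.48
```

```bash
for i in 1 2 3 4; do python3 jog.py '[{"tx":-0.0008,"tz":-0.0004}]' >/dev/null; python3 h.py; done
```

```text
t16.50 dock x-0.1303 y-0.0975 z0.0248 | F dock x-7.96 y-0.25 z3.43
t16.62 dock x-0.1296 y-0.0977 z0.0249 | F dock x-6.88 y-0.95 z1.49
t16.75 dock x-0.1289 y-0.0980 z0.0249 | F dock x-4.96 y-1.19 z-2.24
t16.88 dock x-0.1282 y-0.0982 z0.0249 | F dock x-4.97 y-0.57 z-3.48
```

```bash
for i in 1 2 3 4 5 6 ; do python3 jog.py '[{"tx":-0.0007,"tz":-0.0001}]' >/dev/null; python3 h.py; done
```

```text
t17.00 dock x-0.1278 y-0.0983 z0.0249 | F dock x-6.07 y-1.50 z-1.15
t17.12 dock x-0.1273 y-0.0984 z0.0249 | F dock x-6.73 y-2.97 z-1.91
t17.25 dock x-0.1269 y-0.0985 z0.0249 | F dock x-7.08 y-0.59 z-0.98
t17.38 dock x-0.1268 y-0.0985 z0.0249 | F dock x-9.39 y-1.36 z-0.06
t17.50 dock x-0.1267 y-0.0986 z0.0249 | F dock x-9.63 y-0.43 z1.59
t17.62 dock x-0.1267 y-0.0986 z0.0249 | F dock x-11.76 y-1.26 z2.56
```

The right side is at its hard stop, at the predicted -0.127. I'll go back and check the left.

```bash
python3 jog.py '[{"tx":0.015},{"tx":0.025,"tz":-0.02},{"tz":-0.045},{"ty":0.05},{"ty":0.05}]' >/dev/null
python3 jog.py '[{"ty":0.05},{"ty":0.04},{"tz":0.035},{"tz":0.032},{}]' >/dev/null; python3 h.py
python3 jog.py '[{"tx":-0.01},{"tx":-0.01},{"tx":-0.006},{}]' >/dev/null; python3 h.py
for i in 1 2 3; do python3 jog.py '[{"tx":-0.001,"tz":-0.0002},{"tx":-0.001,"tz":-0.0002}]' >/dev/null; python3 h.py; done
```

```text
t18.88 dock x-0.1627 y0.0916 z0.0228 | F dock x-0.66 y-0.27 z-0.45
t19.38 dock x-0.1334 y0.0936 z0.0265 | F dock x0.70 y-0.02 z0.18
t19.62 dock x-0.1333 y0.0932 z0.0260 | F dock x-5.05 y1.98 z3.49
t19.88 dock x-0.1332 y0.0932 z0.0260 | F dock x-10.37 y3.05 z5.80
t20.12 dock x-0.1329 y0.0932 z0.0261 | F dock x-15.75 y3.27 z6.80
```

The left is still at its stop, so I'll retract clear and take a look.

```bash
python3 jog.py '[{"tx":0.01},{"tx":0.03},{"tx":0.03,"ty":0.01,"tz":-0.05},{"ty":0.04,"tz":-0.04},{"ty":0.045,"tz":-0.03}]' >/dev/null; python3 jog.py '[{"ty":0.05},{"ty":0.05},{},{}]' >/dev/null; python3 h.py
python3 - <<'E'
from workcell import bot
import cv2
im=bot.read_camera("top")[165:305,205:365,::-1]
cv2.imwrite("pics/crop4.png",cv2.resize(im,None,fx=4,fy=4,interpolation=cv2.INTER_CUBIC))
E
```

```text
t21.25 dock x-0.1986 y0.2874 z0.1459 | F dock x0.32 y-0.36 z0.46
```

View pics/crop4.png

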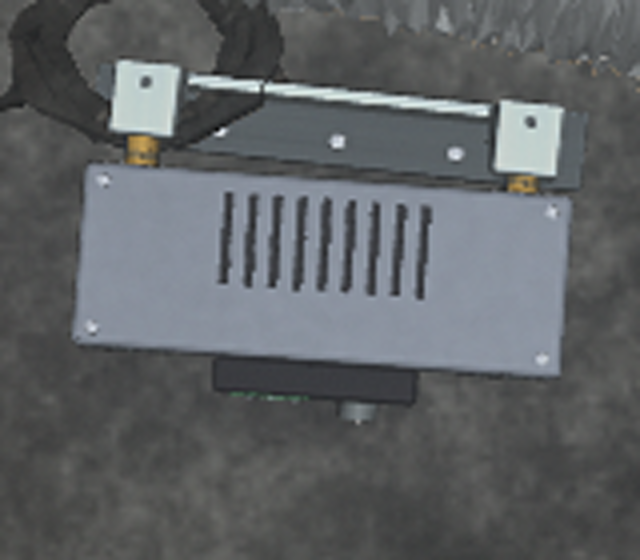

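Both pins are hidden and the back sits on both sleeves, with corners at crop (86,165), (571,198), (560,376) and (74,344).

```bash
python3 - <<'E'
from h import *
b=dock([(86,165),(571,198),(560,376),(74,344)]);print(b.mean(0),np.degrees(np.arctan2(-(b[0]-b[1])[0],(b[0]-b[1])[1])))
if abs(b.mean(0)[1])<.01: print(bot.finish_job())
E
```

```text
[-0.0756987  -0.00154766] 2.0945552029802648
the job is handed in; nothing more can be done
None
```

The instrument is in its dock with both pins pressed to their hard stops, about 1.5 mm off the dock axis and 2° off square, and I handed the job in at about 21 s with the arm clear. The highest push I read was about 16 N. The last photo, a crop of the dock and instrument, doesn't show the tape, pen or battery; I kept the arm away from them.

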